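# Roll a sample tube into the tube labeller's nest

### The job

A capped sample tube lies across the infeed rails of the tube labeller. Take the pusher from the blue mat and with its blade, never touching the tube with the gripper or arm, roll the tube gently along the rails until it drops into the nest between the two black rollers and lies still there, without running over into the chute. Then lay the pusher flat back on the blue mat, swing the red-handled pressure arm down until its roller rests on the tube, and leave everything else on the bench where it is.

Things in the scene. Friction and masses are not known exactly. Their poses are not given: they have to be found in the camera images.
- tube: capped plastic sample tube, 115 mm long, 29 mm diameter, blue cap 34 mm diameter and 18 mm long, 40 to 75 g, lying level across the infeed rails, its axis 129.5 mm above the bench. Origin on the axis half-way along; x runs along the tube from cap to conical tip; y, z turn as it rolls. It rolls with some drag: pushed slowly and left, it stops within a few millimetres
- nest (a point): point where the tube's centre (origin of tube) must come to lie, 122.6 mm above the bench, in the hollow between two fixed black rubber rollers, 20 mm diameter, their axes at y = +-17 mm, 105 mm above the bench. x runs along the rollers, y up the infeed, z up: the tube rolls towards -y, its axis along x. Past the near roller's top (y = 17 mm) it drops 7 mm into the nest by itself
- infeed (a point): point between the two steel infeed rails, level with their tops (115 mm above the bench, as the roller tops), 120 mm up the infeed (+y) from the nest; axes as the nest's. Rails 8 mm wide at x = +-25 mm run from 103 mm before this point, at the near roller, to 120 mm beyond it. Channel floor 14 mm below; side guides at x = +-68 mm and an end wall at y = +120 mm stand 10 mm above the rail tops
- labeller: cream tube labeller fixed on the bench, level. Origin on the bench under the nest, axes as the nest's. On the -y side of the nest a chute falls to an aluminium out-tray (y = -127 to -253 mm, rim 80 mm high). Side plate at x = 79 to 87 mm, y = -120 to 50 mm, 135 mm high, with an ear 185 mm high at y = -108 to -62 mm; drive housing 115 mm high behind it, to x = 161 mm
- press_arm (a joint): pressure arm's angle, rad: 0 with its roller on a tube in the nest, growing as it swings up and away towards -y; 1.45 fully up, -0.08 down with no tube. Hinge axis along the nest's x, 85 mm from the nest towards -y, 160 mm above the bench. Above 1.0 it stays where left; under 2 N at the handle moves it. Below about 0.8 it sinks, damped, onto the tube by its own weight
- press_handle (a point): middle of the arm's red handle bar, 14 mm diameter, 80 mm long, along the nest's x, 114 mm from the hinge axis. In the labeller's frame, at joint angle q, it lies at y = -85 mm + 114 mm * cos(q + 0.177), height 160 mm + 114 mm * sin(q + 0.177): when the arm is down, 180 mm high and 27 mm up the infeed from the nest
- pusher: white push stick, 184 mm long, 110 g, with a black rubber blade. Origin at the middle of its grip, a level bar 18 mm wide and high (58 mm behind to 78 mm ahead of the origin). x points to the blade. The bar bends down behind to a heel 94 mm behind the origin. It stands level on blade edge and heel, origin 32 mm above what it stands on
- blade (a point): middle of the lower edge of the pusher blade's flat upright front face, 90 mm ahead of the grip's middle and 32 mm below it. The face is 70 mm wide and 36 mm high; the aluminium clamp above, flush with it in front, is 74 mm wide and ends 44 mm above this edge. x points forward out of the face
- mat: flat blue mat, 150 mm along its x, 240 mm along its y, 3 mm thick, fixed on the bench; the pusher stands on it. Origin on the bench under its middle
- done_tube: a tube already labelled (white paper band), lying in the labeller's out-tray: leave it
- rack: wire rack, 144 x 74 mm, 120 mm high with its three capped tubes: leave it
- bottle: amber bottle, 70 mm diameter, 145 mm high: leave it
- beaker: glass beaker, 72 mm diameter, 90 mm high: leave it
- marker: marker pen, 125 mm long, lying on the bench: leave it
Things that resemble listed ones, but are neither listed nor needed, are in the scene too. Several things have the shape of the pusher; the one meant has the colours described above.

How it is judged:
By the outcome, as a careful person would: the job done as asked, in the order asked, and still so for the second after the job is handed in, with the robot touching nothing.
It also fails if it takes over 72 s, if anything falls off the work surface, if the arm or the gripper's body presses on something with over 40 N, if the wrist force passes 120 N, or if a joint passes its speed limit or range.

### The arm

A 6-joint arm with a two-finger parallel gripper is mounted at the origin on the work surface. World frame = base frame: x ahead of the robot, y to its left, z up, the work surface at z = 0. Lengths are in mm, angles in rad, forces in N, time in s.
With the tool pointing down it reaches from about 350 to 775 mm from the base axis. Payload 7.3 kg.
Tool frame: the origin (TCP) lies at the very end of the fingers, on their centre line; the grasp point (between the pads) lies 19 mm behind it (bot.grasp_offset is the distance from the TCP to the grasp point, in mm); z points along the fingers, y is the direction in which the jaws open and shut (so a half turn about z gives the same grasp; the last joint's range is limited). The gripper opens to 92 mm and grips with 3 to 60 N. Pads are 19 mm wide; open, the fingers measure 130 mm over their backs; the gripper's body (75 mm by 190 mm) begins 47 mm behind the grasp point.
Start: joints at [0.967, 0.342, 1.524, -0, 1.275, -0.146], TCP at [232.026, 470.966, 226.741] pointing down, gripper open.
Joint ranges: [-2.53, 2.53], [-0.77, 2.02], [0.04, 2.7], [-1, 4.14], [0.28, 2.66], [-3.11, 3.11]. Speed limits (rad/s): [2.57, 2.57, 3.14, 3.14, 3.14, 3.14].

### API

Orientations are given as [roll, pitch, yaw] about the fixed x, y, z axes, in that order (R = Rz(yaw) Ry(pitch) Rx(roll)).
In Python, from plant import bot gives the robot as it stands.
- The arm moves only by the tool servo_tool, never from a script. Its arguments are lists of equal length, an entry for each row: "angular": the turn, a rotation vector about the world's x, y, z in degrees, a list of three; "slide": the shift along the world's x, y, z in mm, a list of three; "grip": the opening, from -1 (shut) to 1 (fully open), so that 0 is half open. In form: {"angular": [[ax, ay, az], ...], "slide": [[dx, dy, dz], ...], "grip": [grip, ...]}. A call has 1 to 10 rows; each row is the pose to reach, as a shift and turn from the pose commanded when the call began; what a row does not reach only later rows make up. A row lasts 1/12 s, in which the tool goes at most 41.7 mm and 7.16 degrees, less where a joint would pass 70% of its speed; a pose out of reach is approached as far as the arm can. A call with a gripper value outside its range is refused whole. The fingers move at their own pace and stop on an object; the grip force is fixed at half the most. Time passes only in rows, so rows that repeat a pose let the fingers close. It gives the time, the measured TCP pose, the force and the opening at its end, in the units of the state.
- bot.get_obs(): the state, without advancing time (a new reading comes with each control period).
- bot.capture(name): name is "scene" or "top" or "wrist"; returns a dict with "img" (400x640x3 uint8, blue, green, red), "range_z" (400x640 float32, mm along the optical axis (not along the pixel's ray), 0 where there is no reading), "fov_y" (degrees; the focal length in pixels is half the picture's height over the tangent of half this angle, whatever the lens; pixels are square), "cx", "cy" (the principal point, pixels), "R" (3x3) and "t" (3): a world point X has camera coordinates R X + t; the wrist camera has in their place "T_tool_cam" (4x4, takes a point from camera to tool coordinates, whose origin is the TCP and whose axes are the flange's). Camera axes: x right, y down, z forward; pixel columns grow to the right and rows downward; lengths in mm; the calibration is good to about 2 mm. The wrist camera is an equidistant fisheye: a pixel r from the principal point sees the ray r / f radians off the axis. A picture is of the moment at which its call begins: read the wrist's pose just before it.
- bot.close_job(): hands the job in, once; it reports no verdict.
The state is a dict: "time": time; "joint_positions": joint angles; "dq": joint speeds; "tau": joint torques, N m; "tool_pos": TCP position; "tcp_rot": TCP orientation; "contact_force": force on the tool from outside, world axes, zero at the start; "moment": the same for the moment, N m; "grip_width": finger opening in mm.
Only numpy, scipy, OpenCV 4.12 (cv2) and the standard library are available. Lean on these libraries where they do the work, as an engineer would, in place of code of your own. Each camera call takes 0.05 s, during which the arm holds its last target.

## Working session

There is one attempt and no reset: what is moved stays moved. The work goes in short steps, Python scripts to look and compute and a tool call to move; the robot and the scene stay as the last step left them, time stands still between calls to the robot, and variables do not carry over. Pictures are saved under pics/ and viewed, and the job is handed in when it is done.

Besides the shell and the picture viewer there is one more tool, called as name(argument=value, ...) on one line, values as JSON. servo_tool: Moves the arm, as the interface text tells. Its arguments: {"type":"object","properties":{"angular":{"type":"array","items":{"type":"array","items":{"type":"number"}}},"slide":{"type":"array","items":{"type":"array","items":{"type":"number"}}},"grip":{"type":"array","items":{"type":"number"}}},"required":["angular","slide","grip"]}

```bash
mkdir -p pics; ls; cat > h.py <<'E'
import numpy as np, cv2
from plant import bot
def cap(n):
    c=bot.capture(n); c['f']=c['img'].shape[0]/2/np.tan(np.radians(c['fov_y'])/2); return c
def pt(c,u,v):  # depth point
    z=float(c['range_z'][int(v),int(u)]); p=np.array([(u-c['cx'])/c['f']*z,(v-c['cy'])/c['f']*z,z])
    return np.array(c['R']).T@(p-np.array(c['t']))
def ray(c,u,v,h):
    R=np.array(c['R']);t=np.array(c['t']); o=-R.T@t; d=R.T@np.array([(u-c['cx'])/c['f'],(v-c['cy'])/c['f'],1])
    return o+d*(h-o[2])/d[2]
def cloud(c):
    z=c['range_z'];v,u=np.mgrid[:z.shape[0],:z.shape[1]]
    p=np.stack([(u-c['cx'])/c['f']*z,(v-c['cy'])/c['f']*z,z],-1)
    return (p-np.array(c['t']))@np.array(c['R'])
def proj(c,X):
    p=np.array(c['R'])@np.array(X)+np.array(c['t']); return p[0]/p[2]*c['f']+c['cx'],p[1]/p[2]*c['f']+c['cy']
E
python3 - <<'E'
from h import *
for n in('scene','top'):
    c=cap(n); cv2.imwrite(f'pics/{n}0.png',c['img']); np.save(n+'0.npy',c,allow_pickle=True)
    R=np.array(c['R']);print(n,-R.T@np.array(c['t']),R.round(3).tolist(),c['f'])
print(bot.get_obs())
E
```

```text
pics
scene [974.3453237  886.00999014 863.32355081] [[-0.865, 0.502, 0.0], [0.303, 0.522, -0.798], [-0.401, -0.69, -0.603]] 371.39647165664735
top [ 206.18220279   30.07055896 1501.11852411] [[0.079, -0.997, 0.003], [-0.976, -0.078, -0.206], [0.205, 0.013, -0.979]] 449.99621267904325
{'time': 0.1, 'joint_positions': array([ 9.66977213e-01,  3.42638134e-01,  1.52492389e+00, -2.58972310e-05,
        1.27540678e+00, -1.45986139e-01]), 'dq': array([-6.02102944e-04,  2.32708079e-05, -1.70332694e-03, -7.21538447e-06,
       -4.07643699e-04,  2.37499233e-03]), 'tau': array([ 2.42436530e-03, -4.32002056e+01, -2.44695908e+01,  7.20434426e-02,
        5.24982519e-02, -2.46977896e-05]), 'tool_pos': array([231.8222938 , 470.63495915, 226.1213669 ]), 'tcp_rot': array([-3.14022754e+00, -1.75684222e-04,  2.68376712e+00]), 'contact_force': array([-0.60331261,  0.45258265,  0.59426343]), 'moment': array([-0.00032576, -0.00367856, -0.07280516]), 'grip_width': 91.34682421878567}
```

View pics/scene0.png

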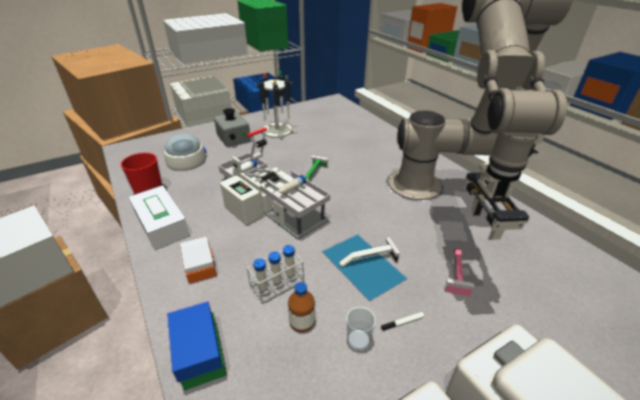

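View pics/top0.png

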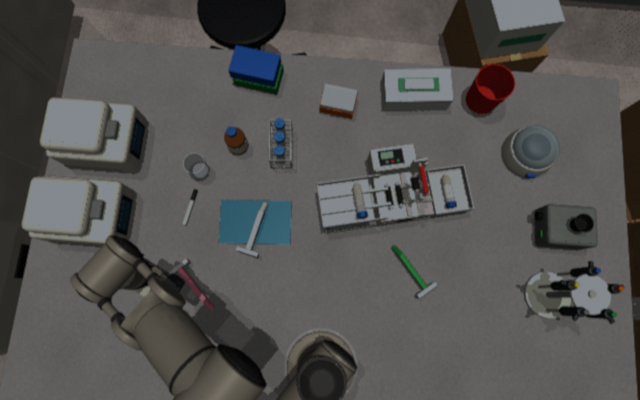

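The scene shows three pusher-shaped things in the top view: white with a dark blade on the blue mat (255,230), green at (412,272) and pink at (195,285). The white one fits. The tube lies on the infeed at (361,200) and the done tube at (449,190). I'll confirm with a crop.

```bash
python3 - <<'E'
from h import *
t=np.load('top0.npy',allow_pickle=True).item();s=np.load('scene0.npy',allow_pickle=True).item()
a=cv2.resize(t['img'][140:265,205:480],None,fx=2.9,fy=2.9,interpolation=cv2.INTER_CUBIC)
b=cv2.resize(s['img'][115:305,210:430],None,fx=3.1,fy=3.1,interpolation=cv2.INTER_CUBIC)
cv2.imwrite('pics/ct.png',a);cv2.imwrite('pics/cs.png',b)
E
```

```text
(no output)
```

View pics/ct.png

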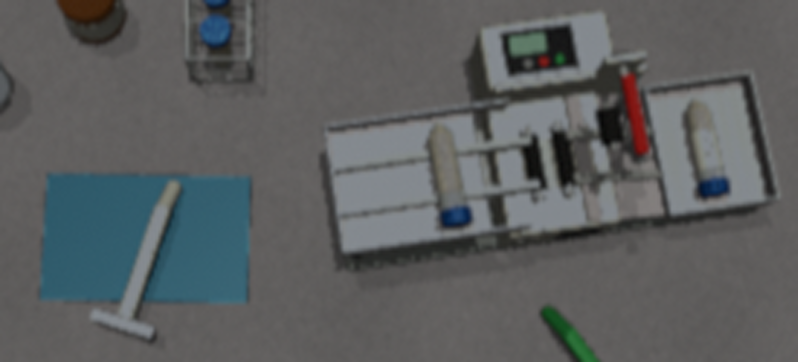

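View pics/cs.png

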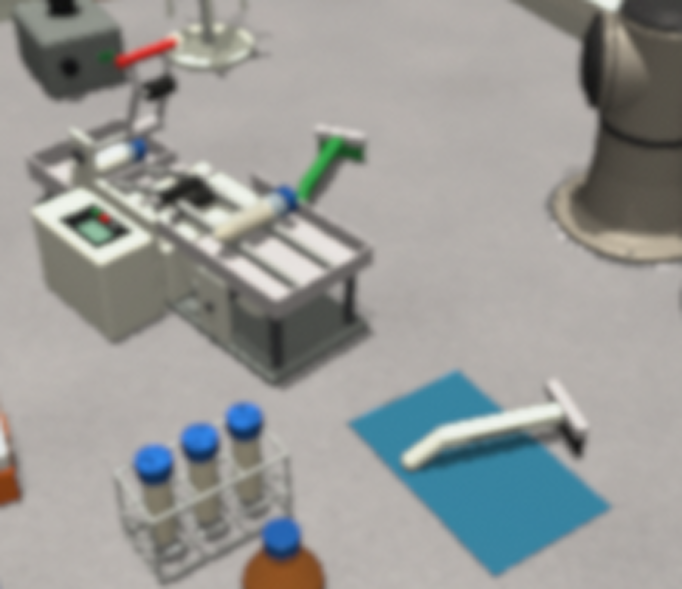

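The crop confirms it: the white pusher with the black blade is on the mat (crop bar 125,320 to 175,185), and its blade overhangs the mat's robot-side edge. The tube's cap is on the robot side, and the press arm is up. Next I'll measure.

```bash
python3 - <<'E'
from h import *
t=np.load('top0.npy',allow_pickle=True).item();s=np.load('scene0.npy',allow_pickle=True).item()
for n,c in(('top',t),('scene',s)):
    P=cloud(c); hsv=cv2.cvtColor(c['img'],cv2.COLOR_BGR2HSV)
    print(n,'valid',(c['range_z']>0).mean())
    m=cv2.inRange(hsv,(90,100,50),(110,255,255))
    ok=(P[...,2]>-10)&(P[...,2]<12)&(m>0)&(P[...,0]>250)&(P[...,0]<650)&(P[...,1]>0)&(P[...,1]<450)
    k=ok.astype(np.uint8); nl,l,st,ce=cv2.connectedComponentsWithStats(k); i=1+st[1:,4].argmax()
    v,u=np.where(l==i); hull=cv2.convexHull(np.array([ray(c,a,b,3)[:2] for a,b in zip(u,v)],np.float32)); print('mat',cv2.minAreaRect(hull),'z',np.median(P[l==i][:,2]))
    mc=np.array(cv2.minAreaRect(hull)[0])
    # pusher: raised bits near mat
    q=P[(np.hypot(P[...,0]-mc[0],P[...,1]-mc[1])<150)&(P[...,2]>30)&(P[...,2]<75)]
    print('pusher',len(q),q.min(0),q.max(0)); np.save(n+'_push.npy',q)
    bar=q[(q[:,2]<52)]
    r=cv2.minAreaRect(q[:,:2].astype(np.float32)); print(r); 
    # histogram of heights
    print(np.histogram(q[:,2],bins=range(30,76,3))[0])
    # labeller
    g=cv2.inRange(hsv,(0,0,0),(180,255,255))
    L=(P[...,2]>60)&(P[...,2]<140)&(P[...,0]>250)&(P[...,0]<650)&(P[...,1]<20)&(P[...,1]>-500)
    nl,l,st,ce=cv2.connectedComponentsWithStats(L.astype(np.uint8)); i=1+st[1:,4].argmax()
    Q=P[l==i]; r=cv2.minAreaRect(Q[:,:2].astype(np.float32)); print('lab',r,cv2.boxPoints(r).tolist())
    red=cv2.inRange(hsv,(0,150,80),(6,255,255))|cv2.inRange(hsv,(174,150,80),(180,255,255))
    w=(red>0)&(P[...,2]>180)&(P[...,0]>250)&(P[...,0]<650)&(P[...,1]<20)&(P[...,1]>-500)
    Q=P[w];print('red',len(Q),Q.mean(0),Q.min(0),Q.max(0))
E
```

```text
top valid 0.99583984375
mat ((439.9592590332031, 307.80255126953125), (145.8960723876953, 142.24378967285156), 2.33654522895813) z 2.4138598473219233
pusher 357 [324.20163706 230.24257592  30.0497435 ] [495.35441242 305.15054409  50.26018387]
((412.506591796875, 252.05099487304688), (72.69683074951172, 168.17747497558594), 77.17301940917969)
[ 17  29  55  97 108  39  12   0   0   0   0   0   0   0   0]
lab ((568.0611572265625, -197.4587860107422), (194.24635314941406, 482.2919006347656), 11.347649574279785) [[425.38836669921875, 19.862972259521484], [520.2848510742188, -453.0007629394531], [710.7339477539062, -414.7805480957031], [615.8374633789062, 58.08319091796875]]
red 111 [ 558.96689503 -243.0155654   274.93312902] [ 521.06264754 -254.72782319  268.11835193] [ 597.30944301 -231.66829356  280.95717012]
scene valid 0.99169140625
mat ((443.49493408203125, 258.53662109375), (145.81959533691406, 235.23789978027344), 3.846799612045288) z 3.371372945856291
pusher 402 [323.0418969  227.9047525   30.02338916] [495.7442227  304.02270348  48.12175095]
((413.0884094238281, 247.21066284179688), (76.4608383178711, 166.31857299804688), 74.95924377441406)
[ 39  45  47 104 137  29   1   0   0   0   0   0   0   0   0]
lab ((565.478759765625, -175.3917236328125), (189.66534423828125, 433.45660400390625), 12.13503360748291) [[427.205322265625, 16.558378219604492], [518.324951171875, -407.2126159667969], [703.752197265625, -367.3418273925781], [612.632568359375, 56.429168701171875]]
red 52 [ 567.10203319 -240.80760986  273.04940831] [ 527.51223656 -252.16931471  268.1644453 ] [ 600.7766478  -230.82252257  279.27111007]
```

```bash
cat >> h.py <<'E'
from scipy.spatial.transform import Rotation as Ro
def wcap(tag=None):
    o=bot.get_obs(); c=bot.capture('wrist'); c['f']=c['img'].shape[0]/2/np.tan(np.radians(c['fov_y'])/2)
    T=np.eye(4);T[:3,:3]=Ro.from_euler('xyz',o['tcp_rot']).as_matrix();T[:3,3]=o['tool_pos']
    c['T']=T@np.array(c['T_tool_cam'])
    if tag: cv2.imwrite(f'pics/{tag}.png',c['img']); np.save(tag+'.npy',c,allow_pickle=True)
    return c
def wdir(c,u,v):
    x=np.asarray(u,float)-c['cx'];y=np.asarray(v,float)-c['cy'];r=np.hypot(x,y)+1e-9;th=r/c['f']
    return np.stack([np.sin(th)*x/r,np.sin(th)*y/r,np.cos(th)],-1)
def wray(c,u,v,h):
    d=wdir(c,u,v)@c['T'][:3,:3].T;o=c['T'][:3,3]
    return o+d*((h-o[2])/d[...,2])[...,None]
def wcloud(c):
    z=c['range_z'];v,u=np.mgrid[:z.shape[0],:z.shape[1]];d=wdir(c,u,v)
    return (d*(z/d[...,2])[...,None])@c['T'][:3,:3].T+c['T'][:3,3]
E
python3 - <<'E'
from h import *
c=wcap('w0');print(np.array(c['T_tool_cam']).round(3),c['f'],c['fov_y'])
E
```

```text
[[ 1.00000e-03 -9.56000e-01 -2.93000e-01  7.75010e+01]
 [ 1.00000e+00  1.00000e-03 -0.00000e+00 -6.26000e-01]
 [ 1.00000e-03 -2.93000e-01  9.56000e-01 -1.56691e+02]
 [ 0.00000e+00  0.00000e+00  0.00000e+00  1.00000e+00]] 309.70691628693146 65.70646984690485
```

View pics/w0.png

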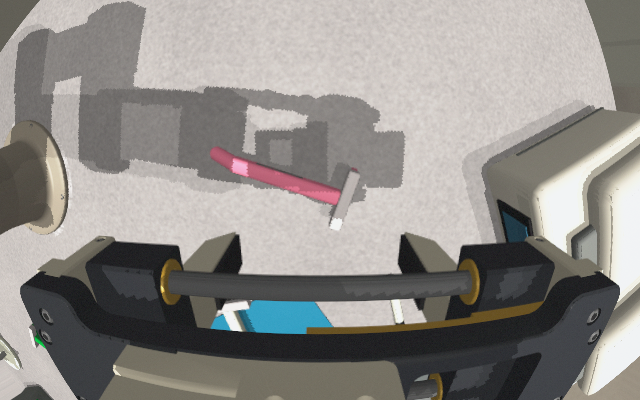

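```bash
python3 - <<'E'
from h import *
t=np.load('top0.npy',allow_pickle=True).item();s=np.load('scene0.npy',allow_pickle=True).item()
yaw=np.radians(11.5);ex=np.array([np.cos(yaw),np.sin(yaw)]);ey=np.array([-ex[1],ex[0]])
P=cloud(t)
# rough nest: handle at y_l=-91
o=np.array([559,-243])+91*ey; print('nest0',o)
for n,c in(('top',t),('scene',s)):
    P=cloud(c); d=P[...,:2]-o; X=d@ex;Y=d@ey;Z=P[...,2]
    im=np.zeros((300,640,3),np.uint8)
    m=(abs(X)<120)&(Y>-280)&(Y<280)&(Z>50)
    # rectified picture at z=115 by ray casting
    yy,xx=np.mgrid[120:-100:-1, 280:-280:-1]  # rows: X from 120 down; cols: Y from 280 down to -280
    W=o+yy[...,None]*ex+xx[...,None]*ey
    Wp=np.concatenate([W,np.full(W.shape[:2]+(1,),115.)],-1)
    p=Wp@np.array(c['R']).T+np.array(c['t'])
    u=p[...,0]/p[...,2]*c['f']+c['cx'];v=p[...,1]/p[...,2]*c['f']+c['cy']
    r=cv2.remap(c['img'],u.astype(np.float32),v.astype(np.float32),cv2.INTER_CUBIC)
    r=cv2.resize(r,None,fx=1.4,fy=1.4); cv2.imwrite(f'pics/rect_{n}.png',r)
E
```

```text
nest0 [ 540.85751797 -153.82685188]
```

View pics/rect_top.png

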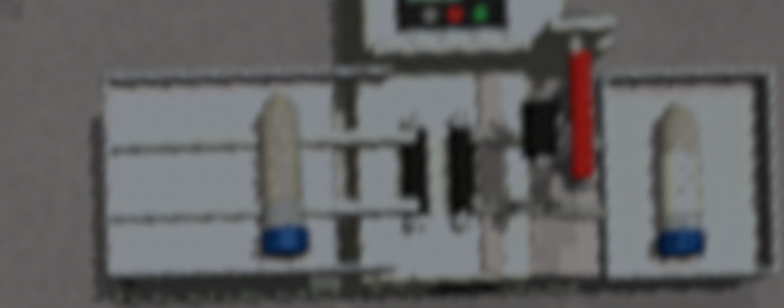

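View pics/rect_scene.png

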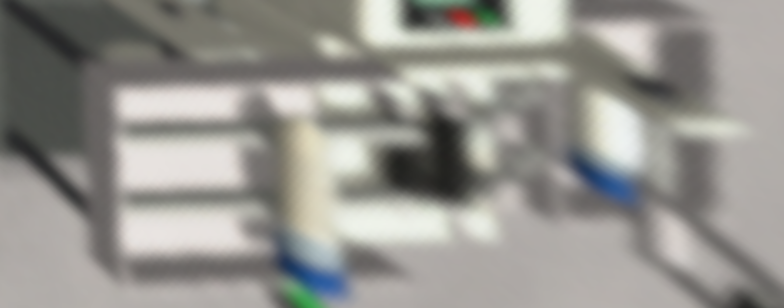

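```bash
python3 - <<'E'
from h import *
t=np.load('top0.npy',allow_pickle=True).item()
yaw=np.radians(12.8);ex=np.array([np.cos(yaw),np.sin(yaw)]);ey=np.array([-ex[1],ex[0]])
o=np.array([540.9,-153.8])
y0=np.radians(11.5);e0=np.array([np.cos(y0),np.sin(y0)]);f0=np.array([-e0[1],e0[0]])
o=o-9.6*e0-32*f0; print('nest1',o)
c=t;P=cloud(c); d=P[...,:2]-o; X=d@ex;Y=d@ey;Z=P[...,2]; hsv=cv2.cvtColor(c['img'],cv2.COLOR_BGR2HSV)
v,u=np.mgrid[:400,:640]
G=np.stack([ray(c,a,b,115) for a,b in zip(u.ravel(),v.ravel())]).reshape(400,640,3)
g=G[...,:2]-o; gx=g@ex; gy=g@ey
blk=(hsv[...,2]<60)&(abs(gy)<35)&(abs(gx)<45)
for sg in(1,-1):
    m=blk&(gy*sg>0); print('roller',sg,m.sum(),gx[m].mean(),gy[m].mean(),Z[m].mean())
# tube points: above rails
m=(Z>132)&(abs(X)<68)&(Y>60)&(Y<160); q=np.c_[X[m],Y[m],Z[m]]
print('tube',len(q),q.min(0),q.max(0)); b=np.polyfit(q[:,0],q[:,1],1);print(b, 'center y by',np.median(q[:,1]))
for x in range(-50,50,20):
    k=(abs(q[:,0]-x)<10);print(x,k.sum(),q[k,1].mean(),q[k,2].max())
# rail edges: bright/height
for yv in(50,80,160,200):
    k=(abs(Y-yv)<6)&(abs(X)<60)&(Z>110)&(Z<122); print('rail',yv,X[k&(X>0)].mean(),X[k&(X<0)].mean(),k.sum())
k=(Y>20)&(Y<230)&(abs(X)<80)&(abs(X)>60)&(Z>119)&(Z<131)
for sg in(1,-1):
    kk=k&(X*sg>0); print('guide',kk.sum(),np.polyfit(Y[kk],X[kk],1))
k=(Y>225)&(Y<250)&(abs(X)<55)&(Z>119)&(Z<131);print('wall',k.sum(),np.polyfit(X[k],Y[k],1))
red=(hsv[...,1]>150)&((hsv[...,0]<7)|(hsv[...,0]>173))&(Z>180)&(abs(X)<90)&(abs(Y)<150)
print('handle',X[red].min(),X[red].max(),Y[red].mean(),Z[red].max(),Z[red].mean())
E
```

```text
nest1 [ 537.87249674 -187.07152272]
roller 1 74 8.383685962664499 16.216454573950493 112.11355814524595
roller -1 106 8.039326016836286 -17.38626160287367 124.49463062096731
tube 307 [-53.29245059  95.38014613 132.02857479] [ 61.01862779 128.78125123 152.17098433]
[3.42024115e-02 1.13978847e+02] center y by 114.1691701345541
-50 47 112.60886264715833 152.17098433338026
-30 59 112.73126236504443 147.8815012874559
-10 54 113.33823197822842 147.14236494072787
10 53 114.59786879180797 148.5001753224307
30 56 114.91002043716789 147.3143166397738
rail 50 32.41594820244868 -17.72759114731108 19
rail 80 32.3636289856061 -17.058483021920374 19
rail 160 31.76753583503641 -17.941040848002128 18
rail 200 32.46557339850572 -18.503935139066304 19
guide 75 [-3.80643783e-03  7.72088087e+01]
guide 69 [-2.08572094e-04 -6.22034242e+01]
wall 34 [-6.62294022e-03  2.35081816e+02]
handle -30.192317784769582 46.77457038627982 -58.68682343618434 280.95717012486114 274.67173804789684
```

```bash
python3 - <<'E'
from h import *
for n in('top','scene'):
    q=np.load(n+'_push.npy')
    # direction from bar (exclude blade end): blade end at low x
    b=q[(q[:,0]>350)&(q[:,0]<480)&(q[:,2]>36)]
    vx,vy,x0,y0=cv2.fitLine(b[:,:2].astype(np.float32),cv2.DIST_HUBER,0,.01,.01).ravel()
    d=np.array([vx,vy])*(-np.sign(vx)); nrm=np.array([-d[1],d[0]])
    s=(q[:,:2]-[x0,y0])@d; w=(q[:,:2]-[x0,y0])@nrm
    print(n,'ang',np.degrees(np.arctan2(d[1],d[0])),'front',s.max(),'back',s.min(),'w of bar',w[(s<50)].min(),w[(s<50)].max(),'blade w',w[s>s.max()-8].min(),w[s>s.max()-8].max())
    print(' origin est',np.array([x0,y0])+d*(s.max()-90), 'z bar',np.median(b[:,2]))
E
```

```text
top ang 166.19844 front 85.20938195095772 back -83.37298378861308 w of bar -9.66664832426474 10.225961660067084 blade w -34.97715539311685 37.557527210626276
 origin est [417.79036393 250.80464542] z bar 41.2512446614829
scene ang 165.94203 front 83.84741055793502 back -83.06604974096128 w of bar -8.457939865021249 15.1861867261658 blade w -32.48968102161845 43.851568621657115
 origin est [420.99813786 252.49753432] z bar 41.598862148866885
```

```bash
python3 - <<'E'
from h import *
t=np.load('top0.npy',allow_pickle=True).item();s=np.load('scene0.npy',allow_pickle=True).item()
print('beaker',ray(t,200,171,10),'bottle',ray(t,234,132,160),'marker',ray(t,190,207,5),'rack',ray(t,281,145,120),'green',ray(t,397,248,20),ray(t,428,292,20))
c=t;hsv=cv2.cvtColor(c['img'],cv2.COLOR_BGR2HSV)
for n,c in(('top',t),('scene',s)):
    hsv=cv2.cvtColor(c['img'],cv2.COLOR_BGR2HSV); m=cv2.inRange(hsv,(92,110,50),(104,255,255))
    nl,l,st,ce=cv2.connectedComponentsWithStats(cv2.morphologyEx(m,cv2.MORPH_CLOSE,np.ones((15,15))))
    for i in range(1,nl):
        if st[i,4]>1500:
            v,u=np.where(l==i); h=np.array([ray(c,a,b,3)[:2] for a,b in zip(u,v)],np.float32)
            print(n,st[i],cv2.minAreaRect(h))
E
```

```text
beaker [601.9257536  465.47356489  10.        ] bottle [697.21991519 332.01204884 160.        ] marker [474.83881269 483.81728494   5.        ] rack [680.01538447 184.84004705 120.        ] green [ 389.80699401 -219.52395187   20.        ] [ 255.40487965 -325.68894298   20.        ]
top [ 219  200   72   44 2983] ((442.77667236328125, 259.72589111328125), (146.2577362060547, 235.561279296875), 3.3148462772369385)
scene [ 324  235   82   65 2516] ((444.5345764160156, 258.3997802734375), (143.60552978515625, 234.43397521972656), 3.741736888885498)
```

servo_tool(angular=[[0,0,3],[0,0,6],[0,0,9],[0,0,12],[0,0,12],[0,0,12],[0,0,12],[0,0,12],[0,0,12],[0,0,12]], slide=[[25,-30,0],[50,-60,0],[75,-90,-10],[100,-120,-30],[125,-150,-50],[150,-178,-70],[175,-208,-80],[187,-220,-80],[187,-220,-80],[187,-220,-80]], grip=[0.6,0.2,0,0,0,0,0,0,0,0])

```text
time: 0.98
tool_pos: [419.4, 250.2, 146.3]
tcp_rot: [-3.141, -0.001, 2.89]
contact_force: [-0.8, 0.8, -0.2]
grip_width: 45.8
```

```bash
python3 - <<'E'
from h import *
c=wcap('w1');o=bot.get_obs();print(o['tool_pos'],o['tcp_rot'],o['joint_positions'],o['time'])
E
```

```text
[418.78579014 250.99255822 146.63971539] [ 3.14154757e+00 -7.28779397e-04  2.89208696e+00] [ 3.82495664e-01  3.59961129e-01  1.74055987e+00  5.40887157e-04
  1.04163310e+00 -9.39068134e-01] 1.0333
```

View pics/w1.png

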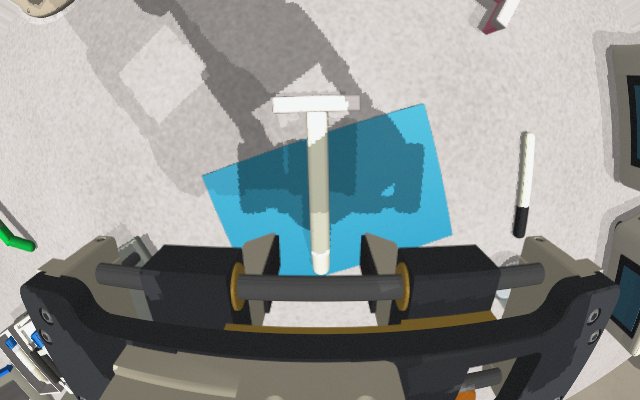

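The wrist view shows the pusher bar between the fingers, from (317,112) to (320,270), with the clamp from (273,104) to (359,103).

```bash
python3 - <<'E'
from h import *
c=np.load('w1.npy',allow_pickle=True).item()
for h,p in((47,[(273,97),(359,96),(316,97)]),(44,[(317,120),(318.5,180),(319,220)])):
    for u,v in p: print(u,v,wray(c,np.array(u),np.array(v),h).round(1))
a=wray(c,np.array(317),np.array(120),44);b=wray(c,np.array(319),np.array(220),44)
d=(a-b)[:2];d/=np.linalg.norm(d);print('ang',np.degrees(np.arctan2(d[1],d[0])))
f=wray(c,np.array(316),np.array(97),47)[:2]; n=np.array([-d[1],d[0]])
print('origin', f-90*d - ((f-90*d-a[:2])@n)*n)
E
```

```text
273 97 [326.3 233.4  47. ]
359 96 [343.1 301.7  47. ]
316 97 [335.6 267.4  47. ]
317 120 [354.4 263.4  44. ]
318.5 180 [404.5 251.8  44. ]
319 220 [440.2 243.1  44. ]
ang 166.71626438065076
origin [423.32922418 247.1129776 ]
```

servo_tool(angular=[[0,0,0.7],[0,0,0.7],[0,0,0.7],[0,0,0.7],[0,0,0.7],[0,0,0.7],[0,0,0.7],[0,0,0.7],[0,0,0.7],[0,0,0.7]], slide=[[4,-3.5,-30],[4,-3.5,-60],[4,-3.5,-90],[4,-3.5,-115],[4,-3.5,-130],[4,-3.5,-130],[4,-3.5,-130],[4,-3.5,-130],[4,-3.5,-130],[4,-3.5,-130]], grip=[0,0,0,0,0,0,-1,-1,-1,-1])

```text
time: 1.87
tool_pos: [423.7, 248.0, 18.0]
tcp_rot: [3.14, 0.002, 2.906]
contact_force: [-1.0, -0.1, -0.3]
grip_width: 24.0
```

servo_tool(angular=[[0,0,0],[0,0,0],[0,0,0],[0,0,0],[0,0,0]], slide=[[0,0,0],[0,0,0],[0,0,0],[0,0,20],[0,0,40]], grip=[-1,-1,-1,-1,-1])

```text
time: 2.28
tool_pos: [422.1, 247.0, 56.5]
tcp_rot: [-3.14, -0.002, 2.905]
contact_force: [-0.7, -0.3, -0.9]
grip_width: 17.7
```

```bash
python3 - <<'E'
from h import *
c=wcap('w2');o=bot.get_obs();print(o)
E
```

```text
{'time': 2.3333, 'joint_positions': array([ 3.72657696e-01,  4.87109692e-01,  1.82908657e+00,  1.39569833e-04,
        8.21042293e-01, -9.61967946e-01]), 'dq': array([-0.00040187,  0.02366231, -0.0065096 ,  0.00032925, -0.11593073,
        0.00031949]), 'tau': array([-4.80386652e-01, -3.37862384e+01, -1.29078251e+01,  1.22919309e-02,
        1.01317854e-01, -2.64061873e-04]), 'tool_pos': array([424.55404111, 248.03349539,  60.50695238]), 'tcp_rot': array([3.13901837, 0.00351309, 2.90532256]), 'contact_force': array([1.07448909, 1.35949571, 1.75315407]), 'moment': array([ 0.07739672, -0.11776764, -0.02518333]), 'grip_width': 17.865229591226868}
```

View pics/w2.png

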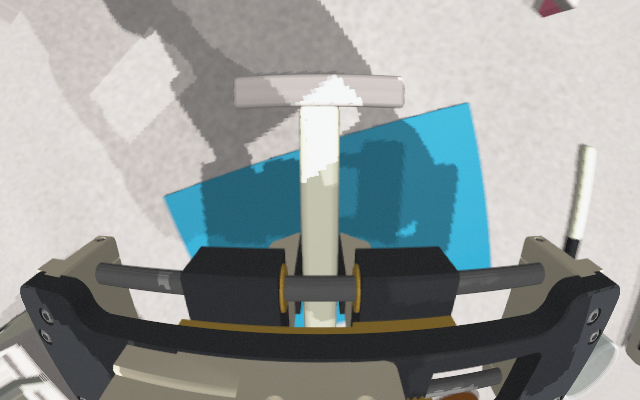

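```bash
python3 - <<'E'
from h import *
c=np.load('w2.npy',allow_pickle=True).item()
c['T']=np.array(c['T_tool_cam'])
for h in(-31,): # tool z points down: clamp top at z_tool=-31
    for u,v in((235,77),(320,74),(404,77),(302,140),(340,140)): print(u,v,wray(c,np.array(u),np.array(v),h if v<100 else -28).round(1))
P=wcloud(c);print(P[90,270].round(1),P[90,370].round(1))
# top-of-clamp tilt & blade tilt
E
```

```text
235 77 [ 90.8 -35.6 -31. ]
320 74 [ 90.8  -1.  -31. ]
404 77 [ 90.8  33.2 -31. ]
302 140 [ 63.6  -8.4 -28. ]
340 140 [ 63.6   7.4 -28. ]
[ 84.9 -22.  -25.2] [ 85.   20.1 -25.2]
```

servo_tool(angular=[[0,0,0],[0,0,0],[0,0,-7],[0,0,-14],[0,0,-21],[0,0,-28],[0,0,-35],[0,0,-42],[0,0,-49],[0,0,-56]], slide=[[0,0,30],[0,0,60],[0,0,90],[0,0,120],[0,0,150],[0,0,175],[5,-10,175],[10,-20,175],[15,-30,175],[20,-40,175]], grip=[-1,-1,-1,-1,-1,-1,-1,-1,-1,-1])

```text
time: 3.17
tool_pos: [443.0, 207.0, 231.7]
tcp_rot: [3.141, -0.0, 1.922]
contact_force: [-0.1, -0.0, -1.5]
grip_width: 17.9
```

servo_tool(angular=[[0,0,-7],[0,0,-14],[0,0,-21],[0,0,-28],[0,0,-35],[0,0,-42],[0,0,-49],[0,0,-56],[0,0,-63],[0,0,-70]], slide=[[3,-8,0],[6,-16,0],[9,-24,0],[12,-32,0],[15,-40,0],[18,-48,0],[20,-56,0],[22,-64,0],[24,-72,0],[24,-80,0]], grip=[-1,-1,-1,-1,-1,-1,-1,-1,-1,-1])

```text
time: 4.0
tool_pos: [467.1, 127.0, 231.4]
tcp_rot: [-3.141, 0.0, 0.7]
contact_force: [-0.2, -0.7, -0.1]
grip_width: 17.9
```

servo_tool(angular=[[0,0,-7],[0,0,-14],[0,0,-21],[0,0,-28],[0,0,-35],[0,0,-42],[0,0,-49],[0,0,-56],[0,0,-63],[0,0,-70]], slide=[[3,-8,0],[6,-16,0],[9,-24,0],[12,-32,0],[15,-40,0],[18,-48,0],[20,-56,0],[22,-64,0],[23,-72,0],[23,-82,0]], grip=[-1,-1,-1,-1,-1,-1,-1,-1,-1,-1])

```text
time: 4.83
tool_pos: [490.0, 45.2, 231.4]
tcp_rot: [3.141, 0.0, -0.521]
contact_force: [-0.4, -0.4, -1.4]
grip_width: 17.5
```

servo_tool(angular=[[0,0,-7],[0,0,-14],[0,0,-21],[0,0,-28],[0,0,-35],[0,0,-42],[0,0,-47.6],[0,0,-47.6],[0,0,-47.6],[0,0,-47.6]], slide=[[0,0,0],[0,0,0],[0,0,0],[0,0,0],[0,0,0],[0,0,0],[0,0,0],[0,0,0],[0,0,0],[0,0,0]], grip=[-1,-1,-1,-1,-1,-1,-1,-1,-1,-1])

```text
time: 5.67
tool_pos: [489.9, 45.4, 231.6]
tcp_rot: [3.141, 0.0, -1.343]
contact_force: [0.5, 1.1, -1.5]
grip_width: 18.0
```

```bash
python3 - <<'E'
from h import *
c=wcap('w3');o=bot.get_obs();print(o['tool_pos'],o['tcp_rot'],o['joint_positions'],o['time'],o['contact_force'])
E
```

```text
[489.9617024   45.45689053 231.65383614] [ 3.14137896e+00  1.21091500e-04 -1.34386336e+00] [-6.34187541e-02  2.77750703e-01  1.60270330e+00  5.75785495e-05
  1.26137807e+00  2.85122338e+00] 5.7167 [-0.4006808   0.14556369 -1.4099764 ]
```

View pics/w3.png

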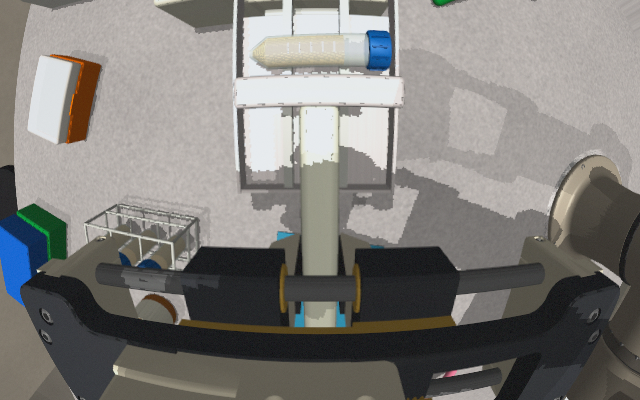

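The wrist view shows the tube with its tip at (250,50) and its cap at (390,50), the rails near columns 288 and 344, and the end wall at row 188.

```bash
python3 - <<'E'
from h import *
c=np.load('w3.npy',allow_pickle=True).item()
W=lambda u,v,h:wray(c,np.array(u),np.array(v),h)[:2]
a=cv2.resize(c['img'][0:200,220:420],None,fx=3,fy=3,interpolation=cv2.INTER_CUBIC);cv2.imwrite('pics/w3c.png',a)
P=wcloud(c);np.set_printoptions(suppress=True,precision=1)
N=np.array([545.4,-186.9]);yaw=np.radians(12.9);ex=np.array([np.cos(yaw),np.sin(yaw)]);ey=np.array([-ex[1],ex[0]])
d=P[...,:2]-N;X=d@ex;Y=d@ey;Z=P[...,2]
v,u=np.mgrid[:400,:640]; box=(v<200)&(u>200)&(u<440)
k=box&(Z>134)&(Z<160)&(Y>85)&(Y<145)&(abs(X)<75);q=np.c_[X,Y,Z][0:0] 
print('tube X',X[k].min(),X[k].max(),'fit',np.polyfit(X[k],Y[k],1),np.median(Z[k]),Z[k].max())
k=box&(Z>110)&(Z<121)&(abs(X)<50)&(Y>150)&(Y<235)
for s in(1,-1):
    kk=k&(X*s>0);print('rail',kk.sum(),X[kk].mean() if kk.any() else 0,np.polyfit(Y[kk],X[kk],1) if kk.sum()>10 else '')
k=box&(Z>119)&(Z<131)&(abs(X)>50)&(abs(X)<85)&(Y>150)&(Y<235)
for s in(1,-1):
    kk=k&(X*s>0);print('guide',kk.sum(),X[kk].mean(),np.polyfit(Y[kk],X[kk],1))
k=box&(Z>119)&(Z<131)&(abs(X)<60)&(Y>225)&(Y<255);print('wall',k.sum(),Y[k].mean(),Y[k].min(),Y[k].max())
for u_,v_ in((252,50),(390,48),(315,36),(315,66)):
    w=W(u_,v_,129.5)-N;print(u_,v_,w@ex,w@ey)
E
```

```text
tube X -57.7685516291269 54.18053611785608 fit [  0. 111.] 141.01657066754183 147.26971136959867
rail 840 28.291206160709233 [ 0.  19.7]
rail 823 -23.972771048096753 [-0.1 -2. ]
guide 499 69.74260212888184 [-0.1 90.6]
guide 450 -65.13248467049313 [  0.1 -79.2]
wall 374 232.11169983211573 230.17219089253817 233.89628364250487
252 50 55.16895594408935 108.44262163653133
390 48 -59.50923669414689 106.11982453692733
315 36 2.841162037076116 98.02756764571126
315 66 2.7480497104830257 123.94143052966096
```

View pics/w3c.png

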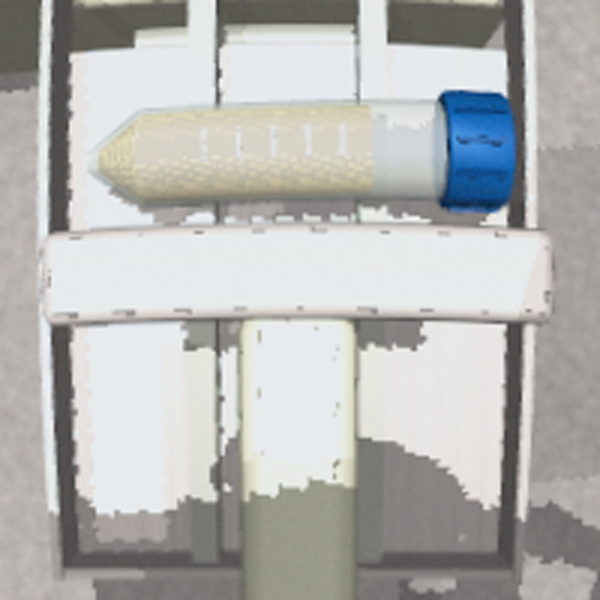

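servo_tool(angular=[[2,0.4,0],[4.9,1.1,0],[4.9,1.1,0],[4.9,1.1,0],[4.9,1.1,0],[4.9,1.1,0],[4.9,1.1,0]], slide=[[3.3,0.8,-10],[3.3,0.8,-30],[3.3,0.8,-50],[3.3,0.8,-70],[3.3,0.8,-85],[3.3,0.8,-91.5],[3.3,0.8,-91.5]], grip=[-1,-1,-1,-1,-1,-1,-1])

```text
time: 6.3
tool_pos: [492.8, 46.3, 139.3]
tcp_rot: [3.14, 0.088, -1.345]
contact_force: [0.2, -0.6, -0.3]
grip_width: 17.5
```

```bash
python3 - <<'E'
from h import *
c=wcap('w4');o=bot.get_obs();print(o['tool_pos'],o['tcp_rot'],o['joint_positions'],o['time'],o['contact_force'])
s=cap('scene');cv2.imwrite('pics/s4.png',cv2.resize(s['img'][100:280,200:420],None,fx=3.2,fy=3.2,interpolation=cv2.INTER_CUBIC))
E
```

```text
[493.37057934  46.25226504 140.25987124] [ 3.1414798   0.08770285 -1.34527149] [-0.11518151  0.38864145  1.71944678  0.09447569  1.06488105  2.75377472] 6.35 [-0.2252266   0.65523431 -1.12180219]
```

View pics/w4.png

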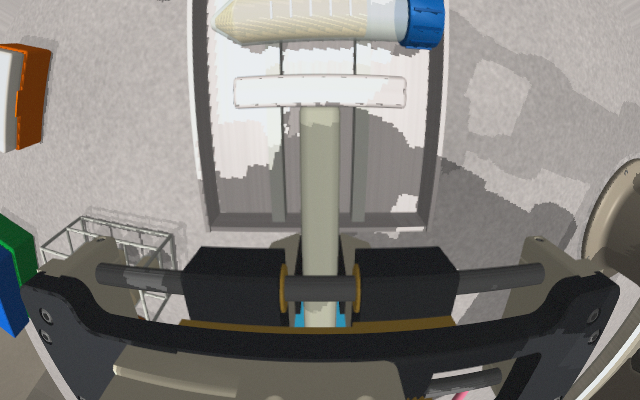

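View pics/s4.png

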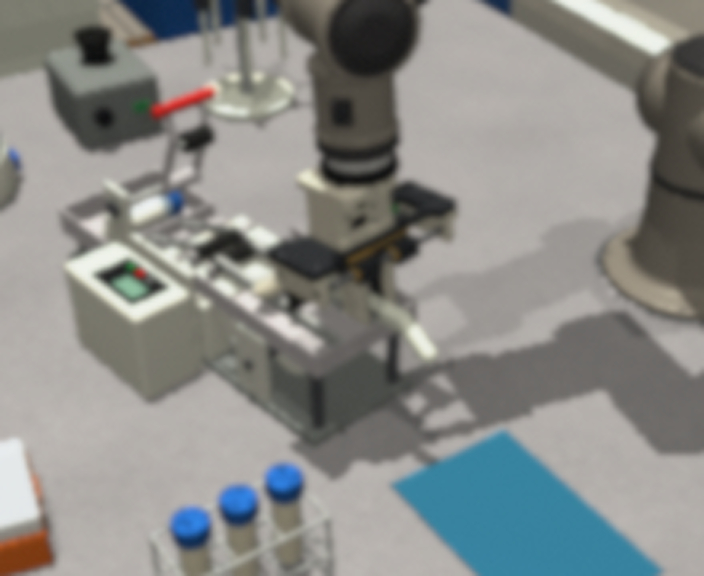

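servo_tool(angular=[[0,0,0],[0,0,0],[0,0,0],[0,0,0],[0,0,0],[0,0,0],[0,0,0],[0,0,0],[0,0,0],[0,0,0]], slide=[[0.9,-3.9,0],[1.8,-7.8,0],[2.6,-11.3,0],[3.3,-14.4,0],[3.9,-17,0],[4.5,-19.5,0],[5.1,-22.1,0],[5.7,-24.7,0],[6.3,-27.3,0],[6.9,-29.9,0]], grip=[-1,-1,-1,-1,-1,-1,-1,-1,-1,-1])

```text
time: 7.23
tool_pos: [500.3, 16.1, 140.2]
tcp_rot: [-3.141, 0.088, -1.346]
contact_force: [0.2, -1.0, -1.6]
grip_width: 17.3
```

```bash
python3 - <<'E'
from h import *
c=wcap('w5');o=bot.get_obs();print(o['tool_pos'],o['tcp_rot'],o['time'],o['contact_force'])
E
```

```text
[500.4384365   15.72182206 140.2143583 ] [-3.14127033  0.08739436 -1.34633822] 7.2833 [-0.99945959 -0.54140139 -0.47291243]
```

View pics/w5.png

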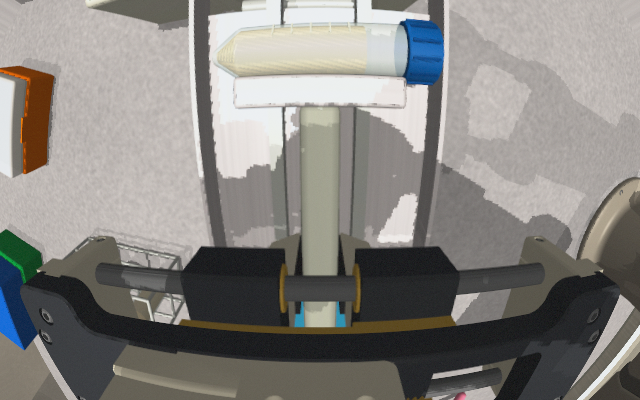

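servo_tool(angular=[[0,0,0],[0,0,0],[0,0,0],[0,0,0],[0,0,0],[0,0,0],[0,0,0],[0,0,0],[0,0,0],[0,0,0]], slide=[[-0.9,3.9,0],[4,5,0],[4,5,0],[4.9,1.1,0],[5.6,-1.8,0],[6.2,-4.7,0],[6.9,-7.6,0],[7.6,-10.5,0],[8.2,-13.5,0],[8.9,-16.4,0]], grip=[-1,-1,-1,-1,-1,-1,-1,-1,-1,-1])

```text
time: 8.12
tool_pos: [509.2, -0.4, 140.2]
tcp_rot: [-3.141, 0.088, -1.346]
contact_force: [-0.3, -0.1, -1.5]
grip_width: 18.1
```

servo_tool(angular=[[0,0,0],[0,0,0],[0,0,0],[0,0,0],[0,0,0],[0,0,0],[0,0,0],[0,0,0],[0,0,0],[0,0,0]], slide=[[0.7,-2.9,0],[1.3,-5.8,0],[2,-8.8,0],[2.7,-11.7,0],[3.3,-14.6,0],[4,-17.5,0],[4.7,-20.5,0],[5.4,-23.4,0],[6,-26.3,0],[6.7,-29.2,0]], grip=[-1,-1,-1,-1,-1,-1,-1,-1,-1,-1])

```text
time: 8.95
tool_pos: [515.9, -29.5, 140.2]
tcp_rot: [-3.141, 0.088, -1.346]
contact_force: [0.3, -0.0, -1.2]
grip_width: 17.7
```

```bash
python3 - <<'E'
from h import *
c=wcap('w6');o=bot.get_obs();print(o['tool_pos'],o['tcp_rot'],o['time'],o['contact_force'])
E
```

```text
[516.0620685  -29.99397582 140.24524941] [-3.14122092  0.08728445 -1.3463668 ] 9.0 [ 0.31466779 -0.2848173  -1.23408052]
```

View pics/w6.png

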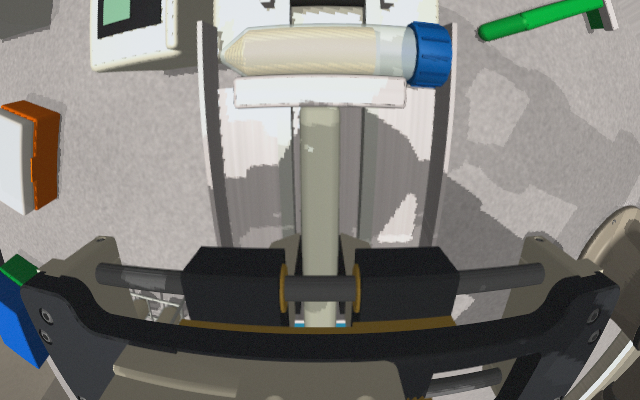

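servo_tool(angular=[[0,0,0],[0,0,0],[0,0,0],[0,0,0],[0,0,0],[0,0,0],[0,0,0],[0,0,0],[0,0,0],[0,0,0]], slide=[[0.7,-2.9,0],[1.3,-5.8,0],[2,-8.8,0],[2.7,-11.7,0],[3.3,-14.6,0],[4,-17.5,0],[4.7,-20.5,0],[5.4,-23.4,0],[6,-26.3,0],[6.7,-29.2,0]], grip=[-1,-1,-1,-1,-1,-1,-1,-1,-1,-1])

```text
time: 9.83
tool_pos: [522.6, -58.7, 140.2]
tcp_rot: [-3.141, 0.088, -1.346]
contact_force: [-0.4, -0.2, -1.2]
grip_width: 17.7
```

```bash
python3 - <<'E'
from h import *
c=wcap('w7');o=bot.get_obs();print(o['tool_pos'],o['tcp_rot'],o['time'],o['contact_force'])
E
```

```text
[522.77794253 -59.2099728  140.24303204] [-3.14115243  0.0872669  -1.346416  ] 9.8833 [ 0.25347804 -0.41330146 -0.73940228]
```

View pics/w7.png

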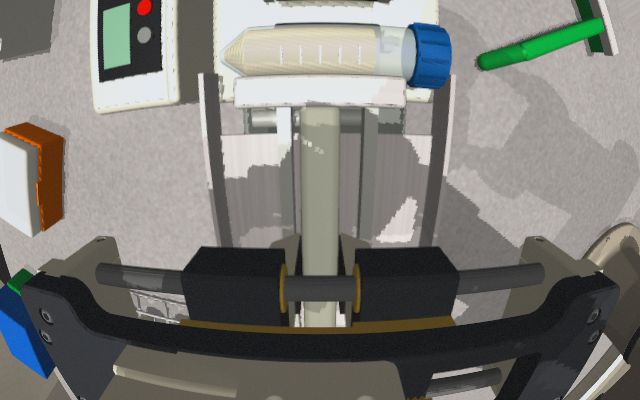

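servo_tool(angular=[[0,0,0],[0,0,0],[0,0,0],[0,0,0],[0,0,0],[0,0,0],[0,0,0]], slide=[[0.4,-1.9,0],[0.9,-3.9,0],[1.3,-5.8,0],[1.8,-7.8,0],[2.2,-9.7,0],[2.7,-11.7,0],[2.9,-12.7,0]], grip=[-1,-1,-1,-1,-1,-1,-1])

```text
time: 10.47
tool_pos: [525.5, -71.4, 140.2]
tcp_rot: [-3.141, 0.088, -1.346]
contact_force: [0.3, 0.5, -1.2]
grip_width: 17.6
```

```bash
python3 - <<'E'
from h import *
c=wcap('w8');o=bot.get_obs();print(o['tool_pos'],o['tcp_rot'],o['time'],o['contact_force'])
E
```

```text
[525.52981543 -71.50420287 140.23064282] [-3.14127797  0.08754026 -1.34635116] 10.5167 [ 0.34065769  0.0878688  -0.81594393]
```

View pics/w8.png

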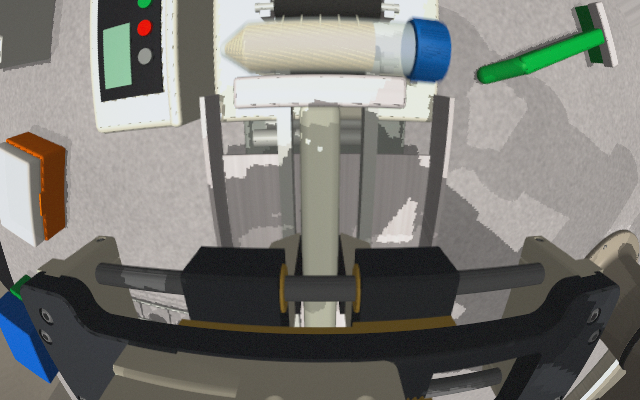

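servo_tool(angular=[[0,0,0],[0,0,0],[0,0,0],[0,0,0],[0,0,0]], slide=[[0.3,-1.5,0],[0.7,-2.9,0],[1,-4.4,0],[1.1,-4.9,0],[1.1,-4.9,0]], grip=[-1,-1,-1,-1,-1])

```text
time: 10.93
tool_pos: [526.5, -76.2, 140.2]
tcp_rot: [-3.141, 0.088, -1.346]
contact_force: [-0.1, 0.1, -1.5]
grip_width: 18.0
```

```bash
python3 - <<'E'
from h import *
c=wcap('w9');o=bot.get_obs();print(o['tool_pos'],o['tcp_rot'],o['time'],o['contact_force'])
P=wcloud(c); N=np.array([548.9,-192.3]);yaw=np.radians(12.9);ex=np.array([np.cos(yaw),np.sin(yaw)]);ey=np.array([-ex[1],ex[0]])
d=P[...,:2]-N;X=d@ex;Y=d@ey;Z=P[...,2]
for u in(240,270,300,340,370): print(u,[(int(Y[v,u]),int(Z[v,u])) for v in range(4,80,6)])
E
```

```text
[526.51952609 -76.07497925 140.21240406] [-3.14141373  0.0877132  -1.34623073] 10.9833 [ 0.40325336  0.11265421 -0.41563964]
240 [(-28, 89), (-24, 89), (-20, 89), (-8, 126), (-4, 131), (0, 133), (2, 133), (5, 131), (8, 129), (7, 88), (11, 88), (15, 87), (19, 88)]
270 [(-26, 89), (-18, 107), (-9, 131), (-5, 134), (-2, 136), (0, 135), (3, 135), (6, 133), (9, 132), (12, 129), (13, 103), (17, 106), (21, 159)]
300 [(-20, 112), (-16, 113), (-9, 131), (-5, 134), (-2, 134), (0, 135), (4, 136), (7, 135), (9, 132), (12, 128), (14, 113), (18, 114), (22, 159)]
340 [(-19, 113), (-16, 113), (-8, 132), (-5, 134), (-2, 135), (1, 135), (3, 135), (6, 134), (9, 131), (12, 127), (14, 113), (18, 113), (22, 158)]
370 [(-21, 110), (-16, 115), (-9, 131), (-6, 134), (-2, 134), (0, 135), (3, 134), (6, 134), (9, 133), (12, 129), (14, 112), (23, 289), (21, 157)]
```

View pics/w9.png

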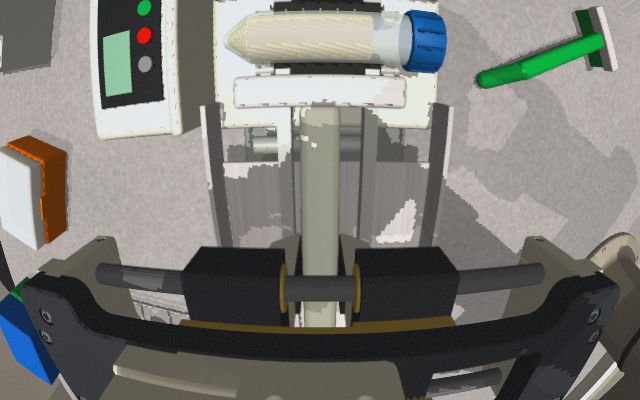

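The tube is in the nest: its top is at about 137 mm, and a black roller shows on each side at rows 8 and 70. I'll withdraw, lift, and locate the mat from the earlier wrist image.

servo_tool(angular=[[0,0,0],[0,0,0],[0,0,0],[0,0,0],[0,0,0],[-4.9,-1.1,0],[-4.9,-1.1,0],[-4.9,-1.1,0],[-4.9,-1.1,0]], slide=[[-1,4,0],[-3,12,0],[-5,22,0],[-7,32,20],[-7,32,40],[-7,32,60],[-7,32,80],[-7,32,100],[-7,32,100]], grip=[-1,-1,-1,-1,-1,-1,-1,-1,-1])

```text
time: 11.73
tool_pos: [521.0, -42.9, 244.3]
tcp_rot: [-3.135, -0.003, -1.345]
contact_force: [0.2, 0.0, -0.3]
grip_width: 17.8
```

```bash
python3 - <<'E'
from h import *
c=wcap('w10');o=bot.get_obs();print(o['tool_pos'],o['tcp_rot'],o['time'],o['contact_force'],o['joint_positions'])
c=np.load('w1.npy',allow_pickle=True).item()
C=[wray(c,np.array(u),np.array(v),3)[:2] for u,v in((203,176),(424,104),(452,235))]
print(C,'center',(C[0]+C[2])/2,[np.linalg.norm(C[0]-C[1]),np.linalg.norm(C[1]-C[2])],np.degrees(np.arctan2(*(C[1]-C[0])[::-1])))
E
```

```text
[520.23254812 -43.10680276 242.07259685] [-3.13762813e+00 -1.68665997e-03 -1.34499889e+00] 11.7833 [-0.2152146   0.22527745 -1.37311218] [-2.29696465e-01  3.22179076e-01  1.50968624e+00  2.37650410e-04
  1.30542506e+00  2.68603358e+00]
[array([379.18238351, 133.79269574]), array([363.77238634, 369.82791487]), array([511.6797825 , 379.58443559])] center [445.43108301 256.68856567] [np.float64(236.5377193623149), np.float64(148.22883503584694)] 93.73536011255065
```

View pics/w10.png

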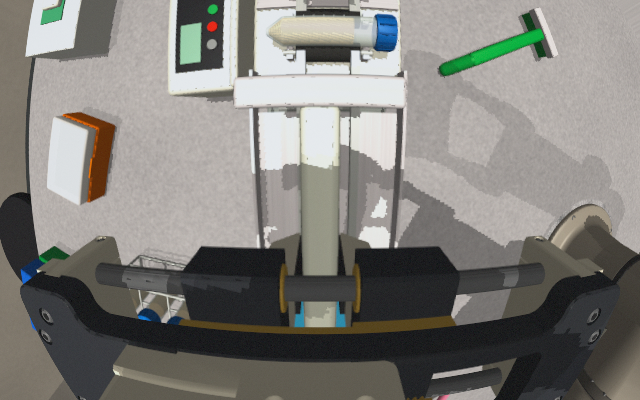

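servo_tool(angular=[[0,0,7],[0,0,14],[0,0,21],[0,0,28],[0,0,35],[0,0,42],[0,0,49],[0,0,56],[0,0,63],[0,0,70]], slide=[[-3,15,0],[-6,30,0],[-9,45,0],[-12,60,0],[-15,75,0],[-18,90,0],[-21,105,0],[-24,120,0],[-27,135,0],[-30,150,0]], grip=[-1,-1,-1,-1,-1,-1,-1,-1,-1,-1])

```text
time: 12.62
tool_pos: [488.3, 107.0, 238.5]
tcp_rot: [3.141, 0.003, -0.118]
contact_force: [-0.6, 0.2, -0.8]
grip_width: 17.4
```

servo_tool(angular=[[0,0,7],[0,0,14],[0,0,21],[0,0,28],[0,0,35],[0,0,42],[0,0,49],[0,0,56],[0,0,63],[0,0,70]], slide=[[-4,15,0],[-9,30,0],[-14,45,0],[-18,60,0],[-23,75,0],[-27,90,0],[-32,105,0],[-36,120,0],[-40,135,0],[-44,150,0]], grip=[-1,-1,-1,-1,-1,-1,-1,-1,-1,-1])

```text
time: 13.45
tool_pos: [444.2, 256.7, 238.5]
tcp_rot: [-3.14, 0.002, 1.103]
contact_force: [0.5, 0.7, -1.4]
grip_width: 17.8
```

servo_tool(angular=[[0,0,7],[0,0,14],[0,0,21],[0,0,28],[0,0,30.8],[0,0,30.8],[0,0,30.8],[0,0,30.8]], slide=[[0,0,0],[0,0,-30],[0,0,-65],[0,0,-95],[0,0,-120],[0,0,-140],[0,0,-140],[0,0,-140]], grip=[-1,-1,-1,-1,-1,-1,-1,-1])

```text
time: 14.12
tool_pos: [444.1, 255.7, 98.8]
tcp_rot: [-3.138, 0.001, 1.635]
contact_force: [-0.1, 0.3, 0.0]
grip_width: 17.7
```

```bash
python3 - <<'E'
from h import *
c=wcap('w11');o=bot.get_obs();print(o['tool_pos'],o['tcp_rot'],o['time'],o['contact_force'],o['joint_positions'])
E
```

```text
[445.23585107 256.05474221 100.18266612] [-3.14079760e+00  2.23765672e-04  1.63460134e+00] 14.1667 [-0.1580788   0.04833806 -0.25397233] [3.72586928e-01 4.62020665e-01 1.72649697e+00 3.48591807e-05
 9.53900471e-01 3.08761828e-01]
```

View pics/w11.png

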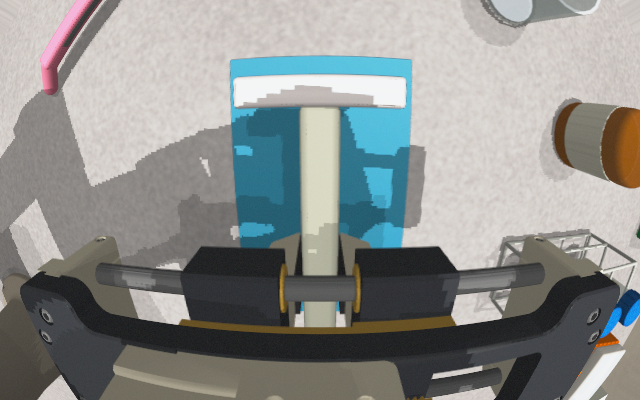

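servo_tool(angular=[[0,0,0],[0,0,0],[0,0,0],[0,0,0],[0,0,0],[0,0,0],[0,0,0],[0,0,0]], slide=[[0,0,-25],[0,0,-50],[0,0,-65],[0,0,-73],[0,0,-77],[0,0,-79],[0,0,-80],[0,0,-80]], grip=[-1,-1,-1,-1,-1,-1,-1,-1])

```text
time: 14.83
tool_pos: [446.2, 256.2, 21.2]
tcp_rot: [3.14, -0.001, 1.635]
contact_force: [1.0, -0.0, -0.8]
grip_width: 17.5
```

servo_tool(angular=[[0,0,0],[0,0,0],[0,0,0]], slide=[[0,0,-1],[0,0,-1],[0,0,-1]], grip=[-1,-1,-1])

```text
time: 15.08
tool_pos: [445.7, 256.1, 19.6]
tcp_rot: [3.141, -0.0, 1.635]
contact_force: [-0.0, -0.2, -0.9]
grip_width: 17.6
```

servo_tool(angular=[[0,0,0],[0,0,0],[0,0,0]], slide=[[0,0,-1],[0,0,-2],[0,0,-2]], grip=[-1,-1,-1])

```text
time: 15.33
tool_pos: [446.1, 256.0, 18.9]
tcp_rot: [3.14, -0.0, 1.635]
contact_force: [-3.2, -1.5, 14.8]
grip_width: 17.8
```

servo_tool(angular=[[0,0,0],[0,0,0],[0,0,0]], slide=[[0,0,-0.5],[0,0,-1],[0,0,-1]], grip=[-1,-1,-1])

```text
time: 15.58
tool_pos: [446.3, 256.0, 18.8]
tcp_rot: [3.139, -0.0, 1.635]
contact_force: [-5.8, -3.6, 21.9]
grip_width: 17.8
```

```bash
python3 - <<'E'
from h import *
o=bot.get_obs();print(o['tool_pos'],o['time'],o['contact_force'])
E
```

```text
[446.26990526 256.01255518  18.8450753 ] 15.5833 [-5.76790729 -3.57093628 21.92655039]
```

servo_tool(angular=[[0,0,0],[0,0,0],[0,0,0],[0,0,0],[0,0,0],[0,0,0],[0,0,0],[0,0,0]], slide=[[0,0,1],[0,0,2],[0,0,2],[0,0,2],[0,0,2],[0,0,2],[0,0,2],[0,0,2]], grip=[-1,-1,-0.4,-0.3,-0.2,-0.2,-0.2,-0.2])

```text
time: 16.25
tool_pos: [445.4, 256.0, 18.0]
tcp_rot: [-3.141, 0.0, 1.635]
contact_force: [-0.8, 0.1, 0.1]
grip_width: 36.6
```

servo_tool(angular=[[0,0,0],[0,0,0],[0,0,0],[0,0,0],[0,0,0],[0,0,0],[0,0,0],[0,0,0]], slide=[[0,0,20],[0,0,50],[0,0,90],[0,0,130],[0,0,170],[0,0,210],[0,0,240],[0,0,240]], grip=[-0.2,-0.2,-0.2,-0.2,-1,-1,-1,-1])

```text
time: 16.92
tool_pos: [448.0, 257.1, 265.0]
tcp_rot: [3.13, -0.004, 1.635]
contact_force: [0.6, -0.0, 1.2]
grip_width: 15.1
```

```bash
python3 - <<'E'
from h import *
c=wcap('w12');o=bot.get_obs();print(o['tool_pos'],o['tcp_rot'],o['time'],o['contact_force'],o['grip_width'])
s=cap('scene');cv2.imwrite('pics/s12.png',cv2.resize(s['img'][100:310,200:440],None,fx=2.8,fy=2.8,interpolation=cv2.INTER_CUBIC))
N=np.array([548.9,-192.3]);yaw=np.radians(12.9);ex=np.array([np.cos(yaw),np.sin(yaw)]);ey=np.array([-ex[1],ex[0]])
for n,c in(('top',cap('top')),('scene',s)):
    P=cloud(c);hsv=cv2.cvtColor(c['img'],cv2.COLOR_BGR2HSV);d=P[...,:2]-N;X=d@ex;Y=d@ey;Z=P[...,2]
    red=(hsv[...,1]>150)&((hsv[...,0]<7)|(hsv[...,0]>173))&(Z>180)&(abs(X)<90)&(abs(Y)<150)
    if red.any(): print(n,'handle',X[red].min(),X[red].max(),Y[red].mean(),Z[red].max(),Z[red].mean())
    m=(Z>128)&(abs(X)<65)&(abs(Y)<25)&(Z<145);print('tube',m.sum(),X[m].min(),X[m].max(),Y[m].mean(),Z[m].max())
E
```

```text
[446.92773295 256.5740221  261.62910173] [ 3.13440256e+00 -2.23009971e-03  1.63497423e+00] 16.9667 [-0.06166279  0.62684691 -0.61274345] 11.132724040417026
top handle -40.17077165573874 36.68355061085559 -51.093868785881135 280.24359944947963 274.57784320460297
tube 263 -61.39788198350268 49.85506869305412 6.157837808621611 143.66339573366997
scene handle -33.74432356507334 39.78567214244146 -51.38960137191492 277.0734742725774 273.08434435757096
tube 146 -57.36825060483557 56.26897203051833 6.691541889704098 141.9841621942336
```

View pics/w12.png

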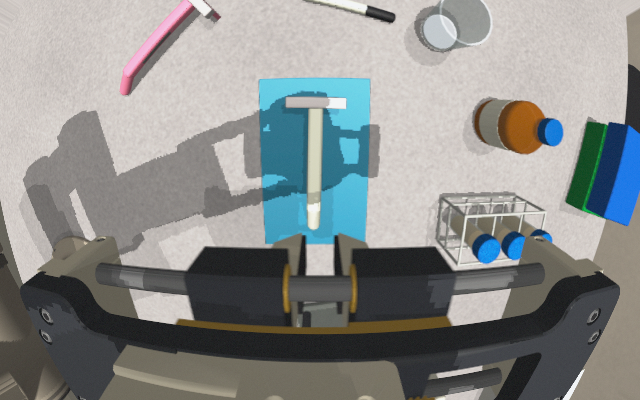

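View pics/s12.png

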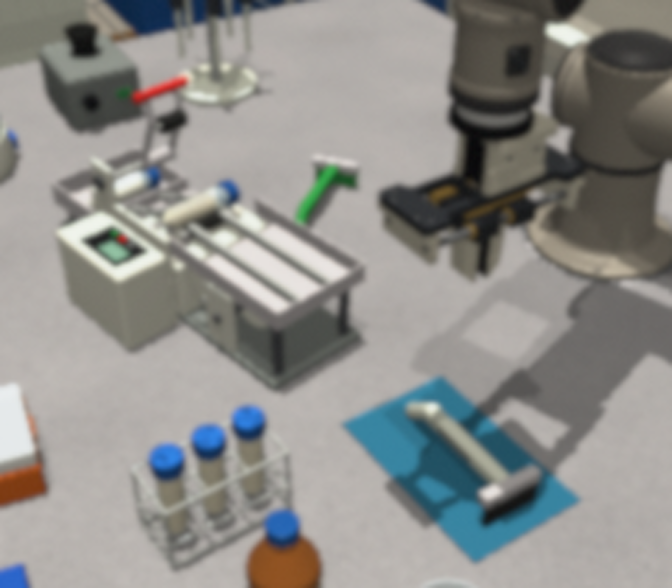

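servo_tool(angular=[[0,0,0],[0,0,1],[0,0,2],[0,0,4],[0,0,6],[0,0,8],[0,0,9.2],[0,0,9.2],[0,0,9.2],[0,0,9.2]], slide=[[4,-15,30],[12,-50,50],[20,-86,70],[28,-122,80],[36,-158,80],[44,-194,80],[52,-230,80],[60,-266,80],[68,-302,80],[76,-338,80]], grip=[-1,-1,-1,-1,-1,-1,-1,-1,-1,-1])

```text
time: 17.9
tool_pos: [521.1, -83.8, 336.0]
tcp_rot: [-3.138, -0.002, 1.795]
contact_force: [0.1, 0.3, 0.2]
grip_width: 0.6
```

servo_tool(angular=[[0,0,0],[0,0,0],[0,0,0],[0,0,0],[0,0,0],[0,0,0],[0,0,0],[0,0,0],[0,0,0]], slide=[[8,-36,0],[16,-72,0],[25,-108,0],[34,-144,0],[42,-180,0],[51,-216,0],[51,-216,0],[51,-216,0],[51,-216,0]], grip=[-1,-1,-1,-1,-1,-1,-1,-1,-1])

```text
time: 18.65
tool_pos: [572.3, -297.6, 336.0]
tcp_rot: [-3.139, -0.003, 1.795]
contact_force: [0.2, 1.1, 0.6]
grip_width: 0.5
```

```bash
python3 - <<'E'
from h import *
c=wcap('w13');o=bot.get_obs();print(o['tool_pos'],o['tcp_rot'],o['time'],o['contact_force'],o['grip_width'],o['joint_positions'])
N=np.array([548.45,-190.35]);yaw=np.radians(12.9);ex=np.array([np.cos(yaw),np.sin(yaw)]);ey=np.array([-ex[1],ex[0]])
d=o['tool_pos'][:2]-N;print('tcp lab',d@ex,d@ey)
P=wcloud(c);hsv=cv2.cvtColor(c['img'],cv2.COLOR_BGR2HSV);d=P[...,:2]-N;X=d@ex;Y=d@ey;Z=P[...,2]
red=(hsv[...,1]>150)&((hsv[...,0]<7)|(hsv[...,0]>173))&(Z>200)&(abs(X)<90)&(abs(Y)<150)
print('handle',X[red].min(),X[red].max(),Y[red].mean(),Y[red].min(),Y[red].max(),Z[red].max(),Z[red].mean())
m=(Z>128)&(abs(X)<65)&(abs(Y)<25)&(Z<145);print('tube',m.sum(),X[m].min(),X[m].max(),Y[m].mean(),Z[m].max())
E
```

```text
[ 572.37442977 -297.02454206  337.04954737] [-3.14025670e+00 -2.07806455e-03  1.79610580e+00] 18.7 [-0.57767788  0.92736134  0.17944622] 0.39333142007107225 [-5.97650717e-01  5.36288513e-01  9.20215101e-01  4.36693292e-04
  1.68752111e+00 -8.22911253e-01]
tcp lab -0.494498158509727 -109.32333573279593
handle -38.93862166909024 50.46344775977481 -58.1202860717307 -86.94607732356381 -32.731317953566894 492.9884353885277 277.16968396524135
tube 2001 -59.04831140865733 52.450668099266764 -2.718184654476562 140.39027873885288
```

View pics/w13.png

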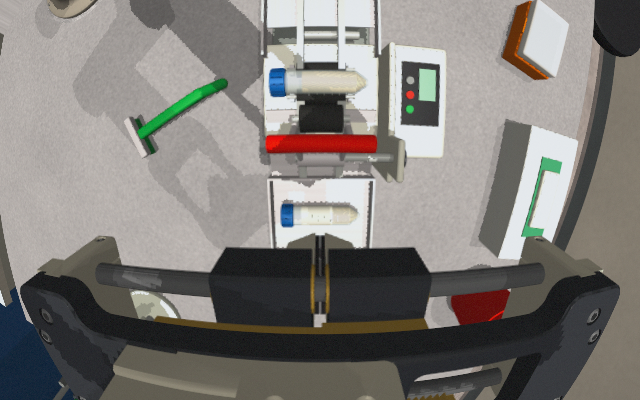

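The wrist view shows the handle bar level across (266..377, row 144), the tube in the nest at (315,82), and the fingers behind the handle. I'll descend behind it and push.

servo_tool(angular=[[0,0,0],[0,0,0],[0,0,0],[0,0,0],[0,0,0],[0,0,0]], slide=[[0,0,-25],[0,0,-50],[0,0,-68],[0,0,-71],[-2,9,-71],[-4.2,18.5,-71]], grip=[-1,-1,-1,-1,-1,-1])

```text
time: 19.2
tool_pos: [568.5, -278.5, 268.5]
tcp_rot: [3.14, 0.001, 1.796]
contact_force: [0.8, -0.1, 1.1]
grip_width: 0.6
```

servo_tool(angular=[[0,0,0],[0,0,0],[0,0,0],[0,0,0],[0,0,0],[0,0,0],[0,0,0],[0,0,0],[0,0,0],[0,0,0]], slide=[[-1.1,4.9,0],[-2.2,9.7,0],[-3.6,15.6,-1],[-4.9,21.4,-2],[-6.3,27.3,-4],[-7.6,33.1,-6],[-8.9,39,-8],[-10.3,44.8,-11],[-11.6,50.7,-14],[-12.9,56.5,-18]], grip=[-1,-1,-1,-1,-1,-1,-1,-1,-1,-1])

```text
time: 20.03
tool_pos: [555.2, -222.5, 248.9]
tcp_rot: [-3.142, 0.0, 1.795]
contact_force: [0.1, -0.2, -0.7]
grip_width: 0.3
```

```bash
python3 - <<'E'
from h import *
c=wcap('w14');o=bot.get_obs();print(o['tool_pos'],o['tcp_rot'],o['time'],o['contact_force'])
E
```

```text
[ 554.78020515 -221.2418502   247.99092355] [-3.14039802e+00 -1.85564652e-03  1.79599079e+00] 20.0833 [ 0.74012908  0.38770125 -0.23546155]
```

View pics/w14.png

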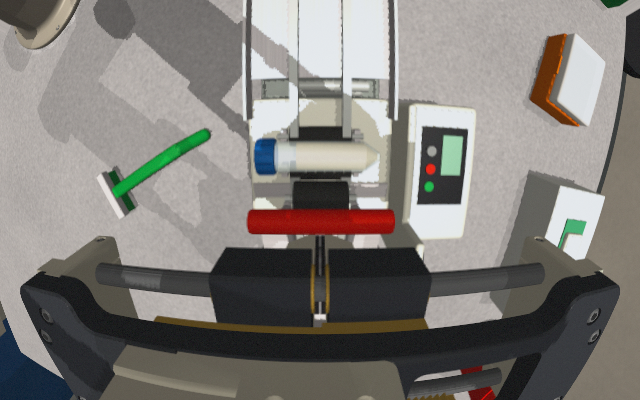

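servo_tool(angular=[[0,0,0],[0,0,0],[0,0,0],[0,0,0],[0,0,0],[0,0,0],[0,0,0],[0,0,0]], slide=[[-1.1,4.9,-3],[-2.2,9.7,-6],[-3.3,14.6,-9],[-3.3,14.6,-9],[-3.3,14.6,-9],[-3.3,14.6,-9],[-3.3,14.6,-9],[-3.3,14.6,-9]], grip=[-1,-1,-1,-1,-1,-1,-1,-1])

```text
time: 20.75
tool_pos: [552.2, -208.7, 240.4]
tcp_rot: [3.141, 0.0, 1.795]
contact_force: [-0.0, 0.9, 0.2]
grip_width: 0.4
```

```bash
python3 - <<'E'
from h import *
c=wcap('w15');o=bot.get_obs();print(o['tool_pos'],o['tcp_rot'],o['time'],o['contact_force'])
E
```

```text
[ 552.21024192 -208.66463371  240.34640199] [3.14127356e+00 1.87289287e-04 1.79511644e+00] 20.8 [-0.75652938 -0.82568462  0.312275  ]
```

View pics/w15.png

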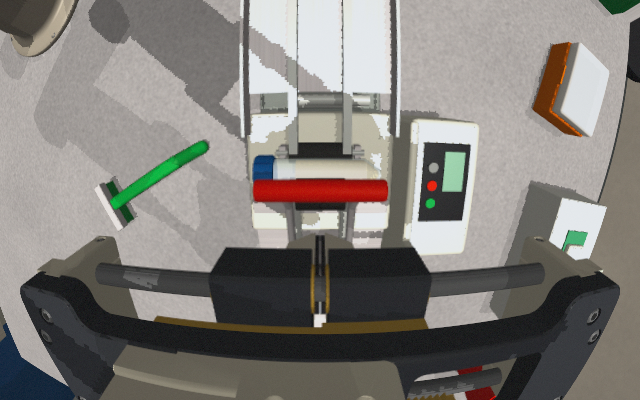

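The arm is now sinking by itself. I'll lift clear and wait.

servo_tool(angular=[[0,0,0],[0,0,0],[0,0,0],[0,0,0],[0,0,0],[0,0,0],[0,0,0],[0,0,0],[0,0,0],[0,0,0]], slide=[[1,-5,15],[2,-10,40],[4,-20,70],[8,-35,100],[13,-55,120],[13,-55,120],[13,-55,120],[13,-55,120],[13,-55,120],[13,-55,120]], grip=[-1,-1,-1,-1,-1,-1,-1,-1,-1,-1])

```text
time: 21.63
tool_pos: [564.8, -262.6, 359.1]
tcp_rot: [-3.14, -0.002, 1.796]
contact_force: [0.3, -0.0, -1.1]
grip_width: 0.5
```

servo_tool(angular=[[0,0,0],[0,0,0],[0,0,0],[0,0,0],[0,0,0],[0,0,0],[0,0,0],[0,0,0],[0,0,0],[0,0,0]], slide=[[0,0,0],[0,0,0],[0,0,0],[0,0,0],[0,0,0],[0,0,0],[0,0,0],[0,0,0],[0,0,0],[0,0,0]], grip=[-1,-1,-1,-1,-1,-1,-1,-1,-1,-1])

```text
time: 22.47
tool_pos: [565.1, -263.5, 360.3]
tcp_rot: [3.141, 0.0, 1.795]
contact_force: [0.4, 0.2, -0.1]
grip_width: 0.4
```

```bash
cat > chk.py <<'E'
from h import *
import sys
c=wcap(sys.argv[1]);o=bot.get_obs();print(o['tool_pos'],o['time'],o['contact_force'])
N=np.array([548.45,-190.35]);yaw=np.radians(12.9);ex=np.array([np.cos(yaw),np.sin(yaw)]);ey=np.array([-ex[1],ex[0]])
def rep(P,img,n,b):
    hsv=cv2.cvtColor(img,cv2.COLOR_BGR2HSV);d=P[...,:2]-N;X=d@ex;Y=d@ey-b;Z=P[...,2]
    red=(hsv[...,1]>150)&((hsv[...,0]<7)|(hsv[...,0]>173))&(Z>165)&(Z<300)&(abs(X)<60)&(abs(Y)<150)
    if red.any(): print(n,'handle',Y[red].mean(),Z[red].mean(),np.percentile(Z[red],95))
    m=(Z>128)&(abs(X)<65)&(abs(Y)<25)&(Z<142)&~red;print(n,'tube',m.sum(),X[m].min(),X[m].max(),Y[m].mean())
rep(wcloud(c),c['img'],'wrist',0)
for n in('scene','top'):
    s=cap(n);rep(cloud(s),s['img'],n,4)
    if n=='scene':cv2.imwrite(f'pics/{sys.argv[1]}s.png',cv2.resize(s['img'][100:310,200:440],None,fx=2.8,fy=2.8,interpolation=cv2.INTER_CUBIC))
E
python3 chk.py w16
```

```text
[ 565.11116143 -263.45789526  360.23979864] 22.5167 [-0.81907763 -0.41530805  0.36818703]
wrist handle 24.847556500770494 183.89856557655324 185.98290921420391
wrist tube 978 -58.610645831680365 53.78956297611293 -1.7932220932553502
scene handle 27.622242063656387 182.96048322795696 186.82943913408076
scene tube 139 -57.99012852858993 56.87434869701025 1.617980284679132
top handle 26.58055611877309 183.97644831599587 189.16564875472352
top tube 39 -11.147267861141007 47.405112266239314 1.0503879265473224
```

View pics/w16.png

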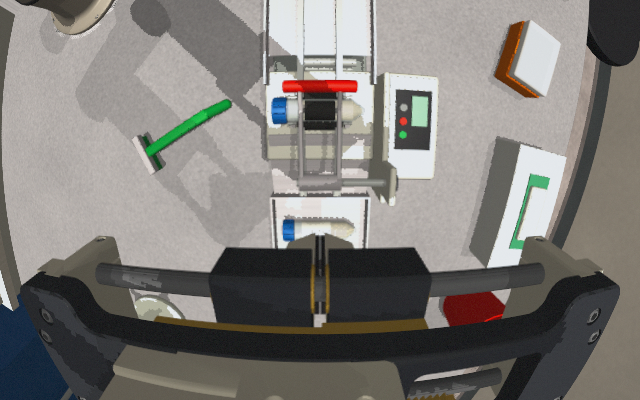

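View pics/w16s.png

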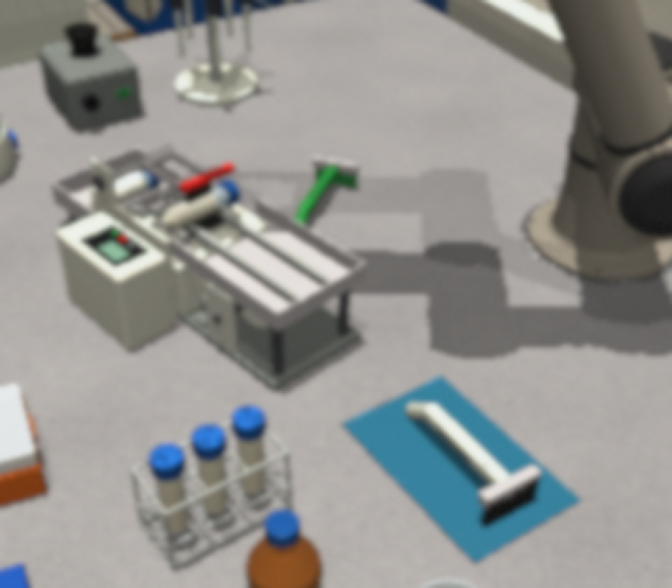

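The handle is about 26 mm up the infeed from the nest and 180 mm high (expected 27 and 180). The roller rests on the tube in the nest, the pusher stands flat inside the mat, and the gripper is clear.

```bash
python3 -c "
from plant import bot
print(bot.close_job())"
```

```text
the job is handed in; nothing more can be done
None
```

I did the whole job in the order asked and handed it in after 22.5 s of robot time. No verdict was reported.

**What I did:** I took the white pusher from the mat and pushed the tube along the rails with its blade until it dropped into the nest. I tilted the pusher 5° so its heel cleared the end wall. I then laid the pusher back along the length of the mat. With closed fingers I tipped the pressure arm forward until it sank onto the tube by itself.

**Last checks:**
- **Tube:** it lies between the two rollers, within about 2 mm of the nest centre in all three cameras, with its top at about 137 mm as expected.
- **Pressure arm:** the handle is about 26 mm up the infeed and 180 mm high, against 27 and 180 expected. The roller rests on the tube.
- **Pusher:** it lies flat and fully on the mat.
- **Rest of the bench:** the other things look unmoved in the last pictures, though I did not measure them. The gripper is clear of everything.

**Where readings disagreed:** the top and scene cameras put things about 4–6 mm off the wrist camera, so I followed the wrist camera close up. In the last handle and tube readings, I shifted the top and scene values by 4 mm to match it. While setting the pusher down I pressed to about 22 N for a moment, then backed off before letting go.

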